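Snap the cordless microphone into its charging dock

TASK

Take the cordless microphone from the wooden rest and press it down, without hammering, into the two spring clips of the grey charging dock until it has snapped fully home in both, its red-banded tail towards the brass contact pin but not yet touching it. Then slide it along in the clips, gently, until its tail has pushed the pin most of the way in, and leave it there; disturb nothing else on the table.

Things in the scene. Friction and masses are not known exactly. Their poses are not given: they have to be found in the camera images.
- mic_center (a point): Cordless microphone: black barrel 24 mm across, 178 mm long, 0.14 to 0.28 kg, with a steel head (32 mm wide, 40 mm long) at its +y end and a red band at the tail (-y end). Point on the barrel's axis, 100 mm from the tail end and 78 mm from the head, 55 mm above the table at the start. y axis: along the barrel, tail to head; at the start it is within 0.4 rad of world +y.
- mic_tail (a point): Middle of the flat tail end of the microphone, on its axis, 100 mm from mic_center on the -y side; axes as there.
- mic: The same microphone; origin on the barrel's surface, 12 mm straight below mic_center as it lies at the start.
- rest: Fixed wooden rest that carries the microphone at the start: foot 80 x 180 x 12 mm, origin in the middle of its underside. The barrel lies loose in two open saddles, each 14 mm wide, at y = -70 and +70 mm of the rest; its walls reach 51 mm up. Between the saddles the barrel is free all round. Lift straight up.
- dock: Grey charging dock, fixed to the table: foot 100 x 300 x 14 mm (x, y, z). Origin: middle of the foot's underside, on the table; z up; y runs along the dock away from the contact pin and is within 0.4 rad of world +y. Nothing stands between the two clips above the foot, so a gripper around the barrel fits there. At its -y end stands a black end block, 66 mm high, with an orange stripe.
- dock_home (a point): Point on the dock's axis midway between the clips, 55 mm above its underside; axes as the dock. A microphone that is home in both clips has its axis through this point along y, on hard saddles under the clips; pushing it down or along with over 25 N harms it. With the microphone's centre 18 to 30 mm on the +y side of this point its tail is clear of the pin and both clips still grip it.
- clip_pin (a point): Middle of the steel C-clip near the pin, 58 mm from dock_home on the -y side, at the height of a homed microphone's axis. Open on top, 12 mm wide along y, leaves up to 21 mm above this point. They touch the barrel when its axis is some 20 mm above home, resist most at 14 to 8 mm and then pull it down. One clip takes about 7 to 11 N to snap in, both up to 20 N; one often snaps in before the other.
- clip_open (a point): Middle of the other, equal C-clip, 58 mm from dock_home on the +y side. Once home in both clips the barrel slides along y against about 5 to 11 N of friction, more if the gripper also presses it down or sideways.
- contact (a joint): Sprung brass contact pin (12 mm wide, on the axis of a homed microphone) in the end block: 0 = out, 0.008 m = fully in, a hard stop; it moves towards the dock's -y. Its spring gives 1 N (out) to 3.4 N (in), which the clips' friction holds. The block is set differently each time and is not measured: the free tip is 92 mm from dock_home on the -y side, give or take 7 mm.
- pagemic: Bystander, to be left alone: a black desk paging microphone: 85 x 110 mm foot, short post and arm, 130 mm high; origin under its middle, on the table.
- recorder: Bystander, to be left alone: a black pocket recorder, 70 x 110 x 28 mm; origin under its middle, on the table.
- headphones: Bystander, to be left alone: a pair of headphones lying flat, white cups and steel band, about 140 x 210 x 32 mm; origin under its middle, on the table.
- mug: Bystander, to be left alone: a blue mug, 80 mm wide, 90 mm high; origin under its middle, on the table.
- tin: Bystander, to be left alone: a round tin, 60 mm wide, 70 mm high; origin under its middle, on the table.
- battery: Bystander, to be left alone: a standing orange battery, 26 mm wide, 50 mm high, near the dock; origin under its middle, on the table.
- adapter: Bystander, to be left alone: a standing brass plug adapter, 24 mm wide, 34 mm high, near the wooden rest; origin under its middle, on the table.
Mind the look-alikes: they are no part of the job. Leave any pink or white look-alike of the mic alone.

How it is judged:
By the outcome, as a careful person would: the job done as asked, in the order asked, and still so for the second after the job is handed in, with the robot touching nothing.
It also fails if it takes over 64 s, if anything falls off the work surface, if the arm or the gripper's body presses on something with over 40 N, if the wrist force passes 120 N, or if a joint passes its speed limit or range.

ROBOT

A 7-joint arm with a two-finger parallel gripper is mounted at the origin on the work surface. World frame = base frame: x ahead of the robot, y to its left, z up, the work surface at z = 0. Lengths are in m, angles in rad, forces in N, time in s.
With the tool pointing down it reaches from about 0.4 to 0.875 m from the base axis. Payload 19.3 kg.
Tool frame: the origin (TCP) lies midway between the tips of the shut fingers; the grasp point (between the pads) lies grip_depth behind it (grip_depth is the distance from the TCP to the grasp point, in m); z points along the fingers, y is the line along which they close (so a half turn about z gives the same grasp; the last joint's range is limited). The gripper opens to 85 mm and grips with 20 to 120 N. Pads are 22 mm wide; open, the fingers measure 114 mm over their backs; the gripper's body (76 mm by 85 mm) begins 54 mm behind the grasp point. The pads swing forward as they close: fully open they stand 13 mm farther back than shut.
Start: joints at [-1.404, 0.521, -0.036, 1.599, 0.021, 1.021, -0.113], TCP at [0.147, 0.608, 0.231] pointing down, gripper open.
Joint ranges: [-2.91, 2.91], [-0.3, 2.13], [-1.5, 1.42], [0.17, 2.43], [-1.26, 4.41], [0.16, 1.93], [-2.52, 2.52]. Speed limits (rad/s): [1.89, 1.89, 2.39, 2.39, 3.01, 3.01, 3.01].

INTERFACE

Orientations are given as a unit quaternion [x, y, z, w].
In Python, from station import read_state, read_camera, get_calibration, sign_off, look_for, grip_depth gives the robot as it stands.
- The arm moves only by the tool jog_arm, never from a script. Its argument "increments" is a list of rows, each an object with "jaw": the finger opening in cm, from 0 to 8.54; "delta_pos": the shift along the tool's x, y, z in cm, a list of three; "turn": the turn, a rotation vector about the tool's x, y, z in degrees, a list of three. In form: [{"jaw": jaw, "delta_pos": [x, y, z], "turn": [rx, ry, rz]}, ...]. A call has 1 to 10 rows; each row is the pose to reach, as a shift and turn from the pose commanded when the call began, along the tool's axes at that moment; what a row does not reach only later rows make up. A row lasts 1/10 s, in which the tool goes at most 50 mm and 8.59 degrees, less where a joint would pass 70% of its speed; a pose out of reach is approached as far as the arm can. A call with a gripper value outside its range is refused whole. The fingers move at their own pace and stop on an object; "grip_force" is the grip in N (left out, the last holds). Time passes only in rows, so rows that repeat a pose let the fingers close. It gives the time, the measured TCP pose, the force, the opening and the grip force at its end, in the units of the state.
- read_state(): the state, without advancing time (a new reading comes with each control period).
- read_camera(name): name is "scene" or "top" or "wrist"; returns (picture, depth): 384x512x3 uint8, red, green, blue; 384x512 float32, m along the optical axis (not along the pixel's ray), 0 where there is no reading.
- get_calibration(name): a dict with "fovy" (degrees; the focal length in pixels is half the picture's height over the tangent of half this angle, whatever the lens; pixels are square), "cx", "cy" (the principal point, pixels), "eye" and "attitude" of the camera in the world; the wrist camera has in their place "tool_from_camera" (4x4, takes a point from camera to tool coordinates, whose origin is the TCP and whose axes are the flange's). Camera axes: x right, y up, looking along -z (the intrinsics and any distortion apply to the point x, -y, -z); pixel columns grow to the right and rows downward; lengths in m; the calibration is good to about 2 mm. A picture is of the moment at which its call begins: read the wrist's pose just before it. get_calibration takes no time and is no camera call.
- sign_off(): hands the job in; it is judged then, once.
Trained networks look in the newest picture that a camera, given by its name, has taken for a name from the list of things; names that differ only in an ending like _2 or _b are one class to them, and where a whole thing is asked for, a point or a joint stands for the part that bears it (a point fixed in the world has none). Each returns a list of dicts, best first, with "score" (0 to 1); they miss things now and then, are a little off and sometimes report something else, mostly with a low value. They report only what shows in the picture. A call takes as long as a camera call. They do not tell look-alikes from the thing itself.
- look_for(camera, name): "rect" ([centre column, centre row, width, height] in pixels, round what is visible of it).
The state is a dict: "clock": time; "qpos": joint angles; "joint_vel": joint speeds; "joint_torque": joint torques, N m; "ee_pos": TCP position; "eef_rot": TCP orientation; "force": force on the tool from outside, world axes, zero at the start; "ft_torque": the same for the moment, N m; "grip_width": opening from 0.0 (shut) to 1.0 (fully open); "grip_force": force on a finger pad.
Only numpy, scipy, OpenCV 4.12 (cv2) and the standard library are available. Lean on these libraries where they do the work, as an engineer would, in place of code of your own. Each camera call takes 0.05 s, during which the arm holds its last target. There are 200 camera calls.

## Working session

There is one attempt and no reset: what is moved stays moved. The work goes in short steps, Python scripts to look and compute and a tool call to move; the robot and the scene stay as the last step left them, time stands still between calls to the robot, and variables do not carry over. Pictures are saved under pics/ and viewed, at most 10 in all, crops included, and the job is handed in when it is done.

Besides the shell and the picture viewer there is one more tool, called after "Request:" as name(argument=value, ...), one argument or row to a line, values as JSON. jog_arm: Moves the arm, as the interface text tells. Its arguments: {"type":"object","properties":{"increments":{"type":"array","items":{"type":"object","properties":{"jaw":{"type":"number"},"delta_pos":{"type":"array","items":{"type":"number"}},"turn":{"type":"array","items":{"type":"number"}}}}},"grip_force":{"type":"number"}},"required":["increments"]}

```bash
ls; mkdir -p pics; cat > h.py <<'E'
import numpy as np, cv2
from scipy.spatial.transform import Rotation as R
from station import *
def cam(name):
    s=read_state(); im,d=read_camera(name); c=get_calibration(name)
    if 'eye' in c:
        T=np.eye(4); a=np.array(c['attitude'])
        T[:3,:3]=a if a.shape==(3,3) else R.from_quat(a).as_matrix(); T[:3,3]=c['eye']
    else:
        W=np.eye(4); W[:3,:3]=R.from_quat(s['eef_rot']).as_matrix(); W[:3,3]=s['ee_pos']
        T=W@np.array(c['tool_from_camera'])
    f=im.shape[0]/2/np.tan(np.radians(c['fovy'])/2)
    return im,d,T,f,c
def cloud(d,T,f,c):
    v,u=np.mgrid[:d.shape[0],:d.shape[1]]
    P=np.stack([(u-c['cx'])/f*d,-(v-c['cy'])/f*d,-d],-1)
    return P@T[:3,:3].T+T[:3,3]
E
python3 - <<'E'
from h import *
print(grip_depth, read_state())
for n in ['scene','top']:
    im,d,T,f,c=cam(n); print(n,{k:v for k,v in c.items()})
    np.savez(n,im=im,d=d,T=T,f=f)
    P=cloud(d,T,f,c); np.save(n+'P',P)
    cv2.imwrite(f'pics/{n}.png',im[:,:,::-1])
    for k in ['mic','rest','dock','battery','adapter','contact','pagemic']:
        for r in look_for(n,k)[:3]:
            u,v=int(r['rect'][0]),int(r['rect'][1]); print(k,np.round(r['rect']),round(r['score'],2),P[min(v,383),min(u,511)].round(3))
E
```

```text
pics
0.0187 {'clock': 0.0, 'qpos': array([-1.40419305,  0.52199022, -0.03630008,  1.59997516,  0.02118237,
        1.02112141, -0.11281312]), 'joint_vel': array([-0.00038968, -0.00040142, -0.00172178,  0.00138861,  0.00017604,
       -0.00042168,  0.00070417]), 'joint_torque': array([-3.19697956e-04, -9.27106619e+01,  1.97981469e+00, -3.69931197e+01,
        1.78781088e-02,  8.11443228e-03,  1.27588692e-05]), 'ee_pos': array([0.14659197, 0.60722839, 0.23075263]), 'eef_rot': array([ 1.18153273e-01,  9.92995215e-01, -5.54253712e-04, -2.66280010e-05]), 'force': array([ 0.26392463, -0.43476176, -1.07102943]), 'ft_torque': array([-0.01272559,  0.0090636 ,  0.0031781 ]), 'grip_force': 0.0, 'grip_width': 1.0041913087113612}
scene {'fovy': 45.01638316962477, 'cx': 255.34252738809192, 'cy': 192.26945981505898, 'eye': array([1.53833317, 0.13679445, 0.74664409]), 'attitude': array([0.31887082, 0.33997901, 0.65449101, 0.59529589])}
mic [318. 167.  71.  16.] 0.93 [0.313 0.23  0.012]
mic [398. 195.  17.  49.] 0.9 [0.453 0.447 0.02 ]
mic [320. 193.  82.  24.] 0.62 [0.526 0.226 0.06 ]
rest [314. 208
[... 365 characters left out ...]
 ]
top {'fovy': 44.93407648331154, 'cx': 246.63064167744508, 'cy': 195.51261823580572, 'eye': array([0.31124159, 0.06745897, 1.38660053]), 'attitude': array([ 0.05744053, -0.05775686, -0.69630701,  0.71310678])}
mic [195. 202.  77.  23.] 0.86 [0.509 0.221 0.063]
mic [118. 227.  34.  72.] 0.84 [0.433 0.448 0.024]
mic [190. 275.  72.  26.] 0.78 [0.301 0.231 0.026]
rest [199. 205.  60.  38.] 0.93 [0.502 0.206 0.058]
dock [351. 219. 104.  53.] 0.74 [ 0.477 -0.24   0.013]
battery [322. 191.   5.  11.] 0.44 [ 0.553 -0.148  0.047]
adapter [352. 218. 106.  58.] 0.27 [ 0.477 -0.246  0.013]
pagemic [276. 122.  43.  34.] 0.95 [ 0.73  -0.006  0.13 ]
pagemic [192. 199.  73.  24.] 0.47 [0.518 0.23  0.065]
```

```bash
python3 - <<'E'
import cv2,numpy as np
t=cv2.imread('pics/top.png'); s=cv2.imread('pics/scene.png')
a=cv2.resize(t[130:310,80:440],(800,400),interpolation=cv2.INTER_CUBIC)
b=cv2.resize(s[140:230,60:440],(800,190),interpolation=cv2.INTER_CUBIC)
cv2.imwrite('pics/a.png',np.vstack([a,b]))
E
```

```text
(no output)
```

View pics/a.png

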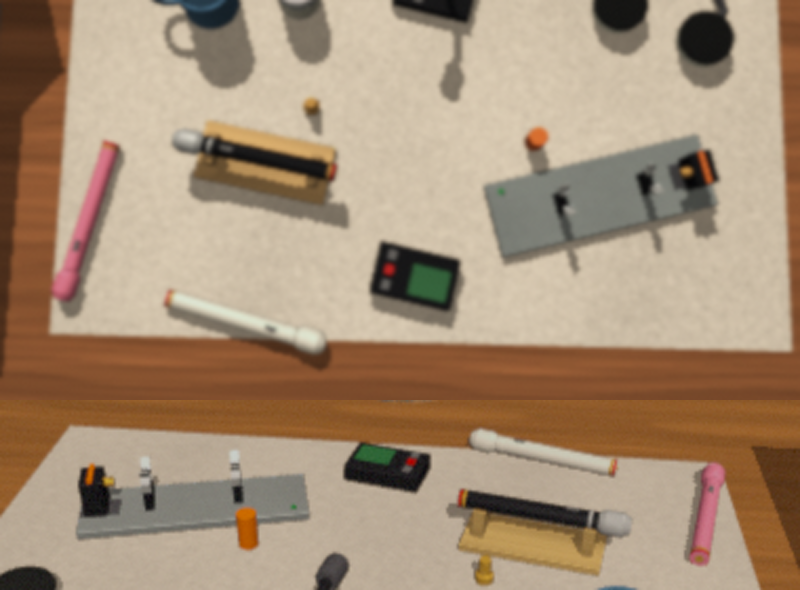

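The picture shows three mic-shaped things in the top view: black on the wooden rest at (195,202), pink at (118,227) and white at (190,275). Only the black one with steel head and red tail band, on the rest, fits. The dock is at (351,219), its end block with orange stripe on the -y side, and the battery is at (322,191).

```bash
python3 - <<'E'
from h import *
for n in ['top','scene']:
    z=np.load(n+'.npz'); im=z['im']; P=np.load(n+'P.npy'); hsv=cv2.cvtColor(im,cv2.COLOR_RGB2HSV)
    X,Y,Z=P[...,0],P[...,1],P[...,2]
    m=(abs(X-.515)<.08)&(abs(Y-.22)<.13)&(Z>.045)&(hsv[...,2]<70)
    p=P[m]; c=p.mean(0); u,s,vt=np.linalg.svd(p[:,:2]-c[:2]); a=vt[0]*np.sign(vt[0,1]); t=(p[:,:2]-c[:2])@a
    print(n,'barrel',c.round(4),'yaw',np.arctan2(-a[0],a[1]).round(4),(c[:2]+a*t.min()).round(3),(c[:2]+a*t.max()).round(3),np.percentile(p[:,2],[5,50,95]).round(4))
    m=(abs(X-.515)<.08)&(abs(Y-.22)<.14)&(Z>.04)&(hsv[...,1]>150)&((hsv[...,0]<5)|(hsv[...,0]>170)); print('red',P[m].mean(0).round(4),m.sum())
    m=(abs(X-.48)<.12)&(abs(Y+.24)<.2)&(Z>.007)&(Z<.022)&(hsv[...,1]<50)&(hsv[...,2]>80)&(hsv[...,2]<170)
    m=cv2.morphologyEx(m.astype(np.uint8),cv2.MORPH_OPEN,np.ones((3,3)))>0
    q=P[m]; print('dock',cv2.minAreaRect((q[:,:2]*1000).astype(np.float32)),q[:,2].mean().round(4),m.sum())
    m=(abs(X-.48)<.09)&(Y<-.1)&(Y>-.42)&(Z>.04)&(Z<.09)
    k,l,st,ce=cv2.connectedComponentsWithStats(m.astype(np.uint8))
    for i in range(1,k):
        if st[i,4]>3: print('comp',P[l==i].mean(0).round(4),P[l==i].min(0).round(3),P[l==i].max(0).round(3),st[i,4])
E
```

```text
top barrel [0.5091 0.2028 0.0648] yaw -0.1843 [0.495 0.126] [0.525 0.29 ] [0.0585 0.0651 0.0705]
red [nan nan nan] 0
dock ((478.8049621582031, -238.92823791503906), (99.60533905029297, 300.2490234375), 15.090278625488281) 0.0143 2685
comp [ 0.55   -0.1498  0.0498] [ 0.538 -0.163  0.041] [ 0.562 -0.139  0.057] 64
comp [ 0.5098 -0.3563  0.0646] [ 0.487 -0.382  0.04 ] [ 0.535 -0.335  0.077] 216
comp [ 0.4943 -0.2942  0.0581] [ 0.474 -0.305  0.04 ] [ 0.513 -0.284  0.083] 77
comp [ 0.4645 -0.1824  0.0585] [ 0.445 -0.193  0.04 ] [ 0.483 -0.174  0.081] 73
scene barrel [0.5201 0.2026 0.0591] yaw -0.1972 [0.504 0.124] [0.537 0.287] [0.0494 0.0601 0.066 ]
red [0.5021 0.115  0.0604] 4
dock ((480.7679138183594, -239.79446411132812), (108.71700286865234, 299.72216796875), 14.520781517028809) 0.013 1843
comp [ 0.4673 -0.1832  0.0609] [ 0.443 -0.194  0.04 ] [ 0.486 -0.174  0.076] 81
comp [ 0.4967 -0.2948  0.0598] [ 0.475 -0.306  0.04 ] [ 0.516 -0.285  0.078] 88
comp [ 0.5215 -0.356   0.0596] [ 0.487 -0.38   0.04 ] [ 0.54  -0.335  0.073] 225
comp [ 0.5549 -0.1499  0.0469] [ 0.537 -0.163  0.04 ] [ 0.568 -0.138  0.053] 73<stdin>:8: RuntimeWarning: Mean of empty slice.
  ret = um.true_divide(
```

```bash
cat >> h.py <<'E'
def go(pos,yaw):  # yaw: heading (rad) of wanted tool-y's world direction; tool down
    s=read_state(); M=R.from_quat(s['eef_rot']).as_matrix()
    y=np.array([np.cos(yaw),np.sin(yaw),0]); z=np.array([0,0,-1.]); D=np.c_[np.cross(y,z),y,z]
    print('delta_pos cm',(M.T@(np.array(pos)-s['ee_pos'])*100).round(2),'turn deg',np.degrees(R.from_matrix(M.T@D).as_rotvec()).round(2))
E
python3 - <<'E'
from h import *
go([.507,.192,.23],-.185)
E
```

```text
delta_pos cm [-44.78 -31.94   0.13] turn deg [ 0.    0.   87.03]
```

Request:
jog_arm(
  increments=[
    {"delta_pos": [-4,-3,0],"turn": [0,0,8]},
    {"delta_pos": [-8,-6,0],"turn": [0,0,16]},
    {"delta_pos": [-12,-9,0],"turn": [0,0,24]},
    {"delta_pos": [-16,-12,0],"turn": [0,0,32]},
    {"delta_pos": [-20,-15,0],"turn": [0,0,40]},
    {"delta_pos": [-24,-18,0],"turn": [0,0,48]},
    {"delta_pos": [-28,-21,0],"turn": [0,0,56]},
    {"delta_pos": [-32,-24,0],"turn": [0,0,64]},
    {"delta_pos": [-36,-27,0],"turn": [0,0,72]},
    {"delta_pos": [-40,-30,0],"turn": [0,0,80]},
  ],
)

```text
$.increments[0]: bad value
```

```bash
python3 - <<'E'
from h import *
go([.507,.192,.23],-.185)
E
```

```text
delta_pos cm [-44.78 -31.94   0.13] turn deg [ 0.    0.   87.03]
```

Request:
jog_arm(
  increments=[
    {"jaw": 8.5,"delta_pos": [-4,-3,0],"turn": [0,0,8]},
    {"jaw": 8.5,"delta_pos": [-8,-6,0],"turn": [0,0,16]},
    {"jaw": 8.5,"delta_pos": [-12,-9,0],"turn": [0,0,24]},
    {"jaw": 8.5,"delta_pos": [-16,-12,0],"turn": [0,0,32]},
    {"jaw": 8.5,"delta_pos": [-20,-15,0],"turn": [0,0,40]},
    {"jaw": 8.5,"delta_pos": [-24,-18,0],"turn": [0,0,48]},
    {"jaw": 8.5,"delta_pos": [-28,-21,0],"turn": [0,0,56]},
    {"jaw": 8.5,"delta_pos": [-32,-24,0],"turn": [0,0,64]},
    {"jaw": 8.5,"delta_pos": [-36,-27,0],"turn": [0,0,72]},
    {"jaw": 8.5,"delta_pos": [-40,-30,0],"turn": [0,0,80]},
  ],
  grip_force=60,
)

```text
clock: 1.8
ee_pos: [0.4661, 0.2205, 0.2317]
eef_rot: [0.731, 0.683, 0.0, -0.0]
force: [0.7, 0.1, -0.2]
grip_width: 0.996
grip_force: 0.0
```

```bash
python3 - <<'E'
from h import *
go([.507,.192,.23],-.185)
E
```

```text
delta_pos cm [-2.56  4.27  0.17] turn deg [ 0.03 -0.04  6.72]
```

Request:
jog_arm(
  increments=[
    {"jaw": 5,"delta_pos": [-1.3,2.1,0],"turn": [0,0,3.3]},
    {"jaw": 5,"delta_pos": [-2.5,4.2,0],"turn": [0,0,6.7]},
    {"jaw": 5,"delta_pos": [-2.5,4.2,0],"turn": [0,0,6.7]},
    {"jaw": 5,"delta_pos": [-2.5,4.2,0],"turn": [0,0,6.7]},
  ],
)

```text
clock: 2.2
ee_pos: [0.5054, 0.1944, 0.2311]
eef_rot: [0.768, 0.641, -0.0, -0.0]
force: [-0.2, 0.3, -0.2]
grip_width: 0.582
grip_force: 0.0
```

```bash
python3 - <<'E'
from h import *
im,d,T,f,c=cam('wrist'); P=cloud(d,T,f,c); print(c)
cv2.imwrite('pics/w1.png',im[:,:,::-1]); np.savez('w1',im=im,d=d,P=P)
for k in ['mic','mic_tail','rest','adapter']:
    for r in look_for('wrist',k)[:2]: print(k,np.round(r['rect']),round(r['score'],2))
s=read_state(); print(s['ee_pos'],s['grip_width'],R.from_quat(s['eef_rot']).as_matrix().round(3))
E
```

```text
{'fovy': 60.19767156337036, 'cx': 255.21153560125524, 'cy': 188.04646054226274, 'tool_from_camera': array([[ 1.01214926e-03,  9.52359146e-01,  3.04977101e-01,
         7.89377216e-02],
       [ 9.99999301e-01, -1.15043288e-03,  2.73714702e-04,
        -3.78999718e-04],
       [ 6.11530382e-04,  3.04976610e-01, -9.52359645e-01,
        -1.42285263e-01],
       [ 0.00000000e+00,  0.00000000e+00,  0.00000000e+00,
         1.00000000e+00]])}
mic [ 69. 150.  42. 199.] 0.79
mic [263. 123.  39. 236.] 0.69
mic_tail [ 70. 148.  43. 202.] 0.89
mic_tail [264. 126.  35. 233.] 0.64
rest [259. 134.  79. 170.] 0.59
adapter [336. 177.  24.  26.] 0.66
[0.5049732  0.1951214  0.23140183] 0.5841289865480387 [[ 0.177  0.984 -0.   ]
 [ 0.984 -0.177  0.   ]
 [ 0.    -0.    -1.   ]]
```

View pics/w1.png

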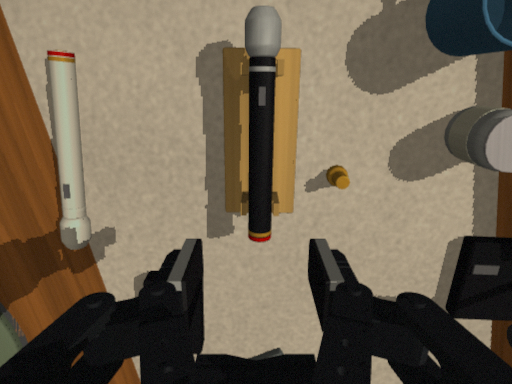

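```bash
cat >> h.py <<'E'
def ray(u,v,T,f,c,z):
    u,v=np.asarray(u,float),np.asarray(v,float)
    r=np.stack([(u-c['cx'])/f,-(v-c['cy'])/f,-np.ones_like(u)],-1)@T[:3,:3].T
    return T[:3,3]+r*((z-T[2,3])/r[...,2])[...,None]
E
python3 - <<'E'
from h import *
im,d,T,f,c=cam('wrist'); P=cloud(d,T,f,c)
hsv=cv2.cvtColor(im,cv2.COLOR_RGB2HSV)
rows=[];cols=[];w=[]
X,Y,Z=P[...,0],P[...,1],P[...,2]
dark=(hsv[...,2]<75)&(Z>.048)
for v in range(70,230):
    k=np.where(dark[v,235:290])[0]
    if len(k)>12: rows.append(v);cols.append(235+np.median([k.min(),k.max()]));w.append(len(k))
p=ray(cols,rows,T,f,c,.055)
a=np.polyfit(p[:,1],p[:,0],1); res=p[:,0]-np.polyval(a,p[:,1]); print('fit',a,'yaw of y',-np.arctan(a[0]),res.std(),np.mean(w))
red=(hsv[...,1]>140)&((hsv[...,0]<6)|(hsv[...,0]>172)); red[:, :235]=0; red[:,290:]=0; red[:200]=0; red[255:]=0
v,u=np.where(red); print('red rows',v.min(),v.max(),u.min(),u.max())
# tail end: bottom edge (lowest visible) in middle column
for z in (.055,.067): print(z,ray([260,260],[v.min(),v.max()+1],T,f,c,z).round(4))
steel=(Z>.05); vv=np.where(steel[:240,263])[0]; print('object rows',vv.min(),vv.max()); print('head top',ray([263],[vv.min()],T,f,c,.055).round(4))
m=(abs(np.arange(512)[None]-338)<14)&(abs(np.arange(384)[:,None]-177)<16)&(Z>.02); print('adapter',P[m].mean(0).round(3))
m=dark.copy(); m[:, :240]=0; m[:,285:]=0; m[235:]=0; print('top z',np.percentile(Z[m],[50,90,97]).round(4))
E
```

```text
fit [0.1919986  0.47247818] yaw of y -0.18969020524798252 0.00053224451100026 23.259493670886076
red rows 213 241 249 270
0.055 [[0.5005 0.1449 0.055 ]
 [0.4948 0.1122 0.055 ]]
0.067 [[0.5012 0.1498 0.067 ]
 [0.4957 0.1182 0.067 ]]
object rows 7 239
head top [[0.5357 0.3322 0.055 ]]
adapter [0.592 0.157 0.033]
top z [0.0647 0.0667 0.0673]
```

```bash
python3 - <<'E'
from h import *
go([.5102,.1964,.035],-.1895)
E
```

```text
delta_pos cm [ 0.22  0.48 19.64] turn deg [-0.   -0.01  0.66]
```

Request:
jog_arm(
  increments=[
    {"jaw": 5,"delta_pos": [0.22,0.48,2],"turn": [0,0,0.66]},
    {"jaw": 5,"delta_pos": [0.22,0.48,5],"turn": [0,0,0.66]},
    {"jaw": 5,"delta_pos": [0.22,0.48,8],"turn": [0,0,0.66]},
    {"jaw": 5,"delta_pos": [0.22,0.48,11],"turn": [0,0,0.66]},
    {"jaw": 5,"delta_pos": [0.22,0.48,13.5],"turn": [0,0,0.66]},
    {"jaw": 5,"delta_pos": [0.22,0.48,15.5],"turn": [0,0,0.66]},
    {"jaw": 5,"delta_pos": [0.22,0.48,17],"turn": [0,0,0.66]},
    {"jaw": 5,"delta_pos": [0.22,0.48,18.5],"turn": [0,0,0.66]},
    {"jaw": 5,"delta_pos": [0.22,0.48,19.6],"turn": [0,0,0.66]},
    {"jaw": 5,"delta_pos": [0.22,0.48,19.6],"turn": [0,0,0.66]},
  ],
)

```text
clock: 3.5
ee_pos: [0.5101, 0.1957, 0.0342]
eef_rot: [0.771, 0.637, -0.001, -0.0]
force: [-0.5, -0.2, -0.4]
grip_width: 0.584
grip_force: 0.0
```

```bash
python3 - <<'E'
from h import *
go([.5102,.1964,.035],-.1895)
im,d,T,f,c=cam('wrist'); cv2.imwrite('pics/w2.png',im[:,:,::-1]); print(read_state()['force'])
E
```

```text
delta_pos cm [ 0.07 -0.01 -0.08] turn deg [-0.07  0.05 -0.07]
[-0.31152131  0.42854574  0.24693894]
```

View pics/w2.png

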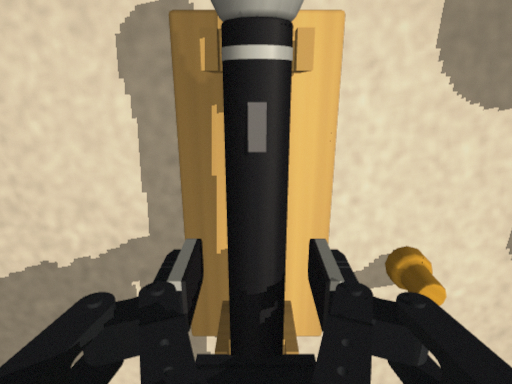

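The fingers straddle the barrel, which is centred at column 257, and the adapter at (415,275) is clear. Closing now.

Request:
jog_arm(
  increments=[
    {"jaw": 3,"delta_pos": [0,0,0],"turn": [0,0,0]},
    {"jaw": 2,"delta_pos": [0,0,0],"turn": [0,0,0]},
    {"jaw": 1.5,"delta_pos": [0,0,0],"turn": [0,0,0]},
    {"jaw": 1.5,"delta_pos": [0,0,0],"turn": [0,0,0]},
    {"jaw": 1.5,"delta_pos": [0,0,0],"turn": [0,0,0]},
    {"jaw": 1.5,"delta_pos": [0,0,0],"turn": [0,0,0]},
  ],
  grip_force=90,
)

```text
clock: 4.15
ee_pos: [0.5112, 0.196, 0.0362]
eef_rot: [0.771, 0.637, 0.001, 0.0]
force: [0.1, -0.2, 7.9]
grip_width: 0.254
grip_force: 87.7
```

Request:
jog_arm(
  increments=[
    {"jaw": 1.5,"delta_pos": [0,0,-0.3],"turn": [0,0,0]},
    {"jaw": 1.5,"delta_pos": [0,0,-1],"turn": [0,0,0]},
    {"jaw": 1.5,"delta_pos": [0,0,-2.5],"turn": [0,0,0]},
    {"jaw": 1.5,"delta_pos": [0,0,-4.5],"turn": [0,0,0]},
    {"jaw": 1.5,"delta_pos": [0,0,-7],"turn": [0,0,0]},
    {"jaw": 1.5,"delta_pos": [0,0,-9.5],"turn": [0,0,0]},
    {"jaw": 1.5,"delta_pos": [0,0,-12],"turn": [0,0,0]},
    {"jaw": 1.5,"delta_pos": [0,0,-13.5],"turn": [0,0,0]},
    {"jaw": 1.5,"delta_pos": [0,0,-14],"turn": [0,0,0]},
    {"jaw": 1.5,"delta_pos": [0,0,-14],"turn": [0,0,0]},
  ],
)

```text
clock: 5.15
ee_pos: [0.5107, 0.196, 0.1762]
eef_rot: [0.771, 0.637, 0.001, 0.0]
force: [-1.1, 0.8, -1.8]
grip_width: 0.257
grip_force: 88.1
```

```bash
cat > micfit.py <<'E'
from h import *
def micfit(show=None):
    im,d,T,f,c=cam('wrist'); s=read_state(); W=np.eye(4); W[:3,:3]=R.from_quat(s['eef_rot']).as_matrix(); W[:3,3]=s['ee_pos']
    P=cloud(d,T,f,c); t=(P-W[:3,3])@W[:3,:3]   # tool coords
    hsv=cv2.cvtColor(im,cv2.COLOR_RGB2HSV)
    v,u=np.mgrid[:384,:512]
    m=(abs(t[...,1])<.02)&(t[...,2]>-.06)&(t[...,2]<.03)&(t[...,0]>.016)&(t[...,0]<.093)&(d>0)&(hsv[...,2]<90)&(abs(t[...,1])<.006)
    q=t[m]; 
    # upper ridge: min tool z per x bin
    b=[(x,np.percentile(q[abs(q[:,0]-x)<.003][:,2],20)) for x in np.arange(.02,.09,.005) if (abs(q[:,0]-x)<.003).sum()>5]
    b=np.array(b); a=np.polyfit(b[:,0],b[:,1],1)
    print('ridge z tool at x=0: %.4f slope %.4f'%(a[1],a[0]),'-> axis height rel TCP %.4f'%(-(a[1]+.012)), len(q))
    k=(abs(t[...,1])<.02)&(abs(t[...,2]+.02)<.03)&(d>0)&(t[...,0]>.016)&(t[...,0]<.16)&(hsv[...,2]<90)
    cols=[];xs=[]
    for x in np.arange(.02,.09,.005):
        kk=k&(abs(t[...,0]-x)<.003); yy=t[...,1][kk]
        if len(yy)>5: xs.append(x); cols.append((yy.min()+yy.max())/2)
    print('lateral y at x=0, slope',np.polyfit(xs,cols,1)[::-1].round(4))
    # head end
    hh=(abs(t[...,1])<.012)&(t[...,2]>-.06)&(t[...,2]<.02)&(d>0)&(t[...,0]>.016)&(t[...,0]<.2); print('head tip tool x %.4f'%t[...,0][hh].max())
    # white ring
    return im
if __name__=='__main__':
    im=micfit(); cv2.imwrite('pics/w3.png',im[:,:,::-1])
    s=read_state(); print(s['force'],s['grip_width'],s['grip_force'])
    go([.4794,-.2383,.176],.2606)
E
python3 micfit.py
```

```text
ridge z tool at x=0: -0.0309 slope 0.0028 -> axis height rel TCP 0.0189 6243
lateral y at x=0, slope [-0.0002 -0.0039]
head tip tool x 0.1036
[-0.42751434  0.01693977 -1.54788013] 0.25293319553056626 88.13426613807678
delta_pos cm [-43.22   5.18  -0.07] turn deg [ 0.000e+00 -1.000e-02 -2.585e+01]
```

View pics/w3.png

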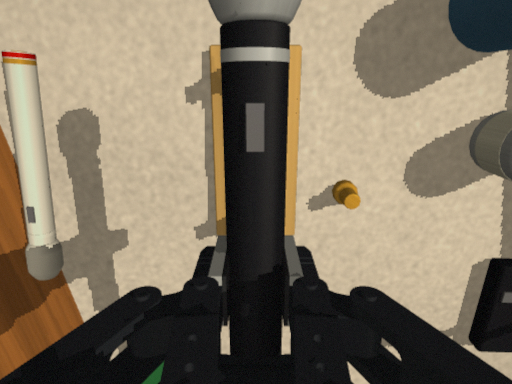

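```bash
python3 - <<'E'
from h import *
go([.392,-.2615,.235],.2606)
E
```

```text
delta_pos cm [-47.15  -2.96  -5.97] turn deg [ 0.000e+00 -1.000e-02 -2.585e+01]
```

Request:
jog_arm(
  increments=[
    {"jaw": 1.5,"delta_pos": [-1.5,0,-2],"turn": [0,0,-1]},
    {"jaw": 1.5,"delta_pos": [-5,-0.3,-4],"turn": [0,0,-3]},
    {"jaw": 1.5,"delta_pos": [-9,-0.6,-6],"turn": [0,0,-6]},
    {"jaw": 1.5,"delta_pos": [-13.5,-0.9,-6],"turn": [0,0,-9]},
    {"jaw": 1.5,"delta_pos": [-18,-1.2,-6],"turn": [0,0,-12]},
    {"jaw": 1.5,"delta_pos": [-22.5,-1.5,-6],"turn": [0,0,-15]},
    {"jaw": 1.5,"delta_pos": [-27,-1.8,-6],"turn": [0,0,-18]},
    {"jaw": 1.5,"delta_pos": [-31.5,-2.1,-6],"turn": [0,0,-21]},
    {"jaw": 1.5,"delta_pos": [-36,-2.4,-6],"turn": [0,0,-24]},
    {"jaw": 1.5,"delta_pos": [-40,-2.7,-6],"turn": [0,0,-25.8]},
  ],
)

```text
clock: 6.2
ee_pos: [0.4069, -0.1937, 0.2348]
eef_rot: [0.609, 0.793, -0.0, -0.0]
force: [-0.1, -0.3, -0.6]
grip_width: 0.248
grip_force: 88.2
```

```bash
python3 - <<'E'
from h import *
go([.392,-.2615,.235],.2606)
E
```

```text
delta_pos cm [-6.17 -3.19 -0.02] turn deg [-0.06 -0.02  0.03]
```

Request:
jog_arm(
  increments=[
    {"jaw": 1.5,"delta_pos": [-3,-1.5,0],"turn": [0,0,0]},
    {"jaw": 1.5,"delta_pos": [-5,-2.6,0],"turn": [0,0,0]},
    {"jaw": 1.5,"delta_pos": [-6.2,-3.2,0],"turn": [0,0,0]},
    {"jaw": 1.5,"delta_pos": [-6.2,-3.2,0],"turn": [0,0,0]},
    {"jaw": 1.5,"delta_pos": [-6.2,-3.2,0],"turn": [0,0,0]},
  ],
)

```text
clock: 6.7
ee_pos: [0.3929, -0.2595, 0.2347]
eef_rot: [0.61, 0.793, -0.0, -0.001]
force: [-0.3, 0.6, -1.4]
grip_width: 0.255
grip_force: 88.2
```

```bash
python3 - <<'E'
from h import *
im,d,T,f,c=cam('wrist'); P=cloud(d,T,f,c); s=read_state(); print(s['ee_pos'])
np.savez('w4',im=im,d=d,P=P,T=T,f=f); cv2.imwrite('pics/w4.png',im[:,:,::-1])
hsv=cv2.cvtColor(im,cv2.COLOR_RGB2HSV); X,Y,Z=P[...,0],P[...,1],P[...,2]
m=(abs(X-.48)<.12)&(abs(Y+.24)<.2)&(Z>.009)&(Z<.02)&(d>0)&(hsv[...,1]<60)
m=cv2.morphologyEx(m.astype(np.uint8),cv2.MORPH_OPEN,np.ones((3,3)))>0
q=P[m]; print('foot',cv2.minAreaRect((q[:,:2]*1000).astype(np.float32)),q[:,2].mean().round(4),m.sum())
m=(abs(X-.48)<.09)&(Y<-.1)&(Y>-.42)&(Z>.03)&(Z<.1)&(d>0)
k,l,st,ce=cv2.connectedComponentsWithStats(m.astype(np.uint8))
for i in range(1,k):
    if st[i,4]>20: print('comp',ce[i].round(),P[l==i].mean(0).round(4),P[l==i].min(0).round(3),P[l==i].max(0).round(3),st[i,4])
E
```

```text
[ 0.39319212 -0.25917694  0.23483721]
foot ((480.0905456542969, -237.1650390625), (100.19009399414062, 297.8574523925781), 15.021655082702637) 0.0137 20342
comp [441.  95.] [ 0.5481 -0.1488  0.0466] [ 0.538 -0.161  0.03 ] [ 0.564 -0.136  0.052] 829
comp [354. 107.] [ 0.4671 -0.1808  0.0591] [ 0.445 -0.192  0.03 ] [ 0.486 -0.171  0.077] 703
comp [342. 219.] [ 0.4958 -0.2917  0.0545] [ 0.474 -0.304  0.03 ] [ 0.516 -0.283  0.077] 752
comp [338. 272.] [ 0.51   -0.3503  0.06  ] [ 0.488 -0.373  0.03 ] [ 0.535 -0.332  0.073] 1451
```

View pics/w4.png

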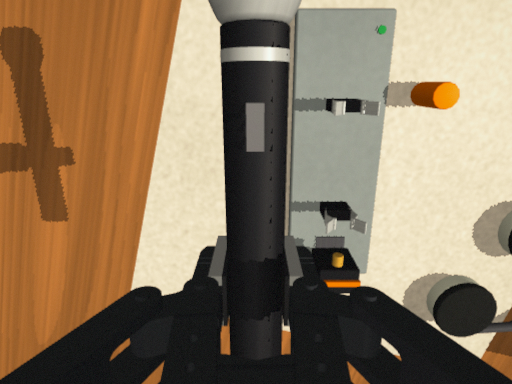

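```bash
python3 - <<'E'
from h import *
z=np.load('w4.npz'); im,d,P,T,f=[z[k] for k in ['im','d','P','T','f']]; hsv=cv2.cvtColor(im,cv2.COLOR_RGB2HSV)
yaw=.2622; o=np.array([.4801,-.2372])
ex=np.array([np.cos(yaw),np.sin(yaw)]); ey=np.array([-ex[1],ex[0]])
D=np.stack([(P[...,:2]-o)@ex,(P[...,:2]-o)@ey,P[...,2]],-1)
for n,y0 in (('pin',-58),('open',58)):
    for lo,hi in ((.045,.06),(.06,.07),(.07,.09)):
        m=(abs(D[...,0])<.04)&(abs(D[...,1]*1e3-y0)<14)&(D[...,2]>lo)&(D[...,2]<hi)&(d>0)
        q=D[m]*1e3
        if len(q)>10: print(n,lo,'x',np.percentile(q[:,0],[1,99]).round(1),'y',np.percentile(q[:,1],[1,99]).round(1),len(q))
m=(abs(D[...,0])<.03)&(D[...,1]<-.08)&(D[...,1]>-.14)&(D[...,2]>.045)&(d>0)&(hsv[...,0]>12)&(hsv[...,0]<32)&(hsv[...,1]>100)&(hsv[...,2]>90)
q=D[m]*1e3; v,u=np.where(m)
print('brass px',u.min(),u.max(),v.min(),v.max(),len(q),'mm min',np.percentile(q,2,axis=0).round(1),'max',np.percentile(q,98,axis=0).round(1))
E
```

```text
pin 0.045 x [-17.   16.3] y [-62.7 -52.2] 72
pin 0.06 x [-14.5  14.5] y [-64.4 -52.2] 186
pin 0.07 x [-20.1  19.7] y [-64.3 -52. ] 148
open 0.045 x [-16.9  15.1] y [51.9 63.5] 36
open 0.06 x [-13.8  14.4] y [51.9 63.5] 219
open 0.07 x [-20.   20.4] y [51.5 63.3] 198
brass px 325 360 253 287 400 mm min [ -13.7 -130.    53.1] max [ 20.4 -99.3  71.6]
```

The picture shows the dock to the right of the held mic: clip_open at (354,107), clip_pin at (342,219), brass pin at (337,260) and battery at (435,95). The dock centre comes out at (0.4801, -0.2372), yaw 0.2622, with the pin tip about 99 mm from home.

```bash
python3 - <<'E'
from h import *
go([.4797,-.2356,.078],.2622)
E
```

```text
delta_pos cm [ 0.04  8.98 15.68] turn deg [-0.04 -0.04 -0.12]
```

Request:
jog_arm(
  increments=[
    {"jaw": 1.5,"delta_pos": [0,2.5,0],"turn": [0,0,0]},
    {"jaw": 1.5,"delta_pos": [0,5.5,0],"turn": [0,0,0]},
    {"jaw": 1.5,"delta_pos": [0,8,0.5],"turn": [0,0,0]},
    {"jaw": 1.5,"delta_pos": [0,9,2],"turn": [0,0,-0.1]},
    {"jaw": 1.5,"delta_pos": [0,9,5],"turn": [0,0,-0.1]},
    {"jaw": 1.5,"delta_pos": [0,9,8.5],"turn": [0,0,-0.1]},
    {"jaw": 1.5,"delta_pos": [0,9,12],"turn": [0,0,-0.1]},
    {"jaw": 1.5,"delta_pos": [0,9,14.5],"turn": [0,0,-0.1]},
    {"jaw": 1.5,"delta_pos": [0,9,15.6],"turn": [0,0,-0.1]},
    {"jaw": 1.5,"delta_pos": [0,9,15.6],"turn": [0,0,-0.1]},
  ],
)

```text
clock: 7.75
ee_pos: [0.4798, -0.236, 0.0784]
eef_rot: [0.609, 0.793, -0.0, -0.001]
force: [1.6, -0.3, -1.4]
grip_width: 0.257
grip_force: 88.3
```

```bash
python3 - <<'E'
from micfit import *
go([.4797,-.2356,.036],.2622)
im=micfit(); cv2.imwrite('pics/w5.png',im[:,:,::-1]); print(read_state()['force'])
E
```

```text
delta_pos cm [0.04 0.01 4.24] turn deg [-0.1  -0.07 -0.01]
ridge z tool at x=0: -0.0289 slope 0.0026 -> axis height rel TCP 0.0169 6116
lateral y at x=0, slope [-0.0006 -0.0152]
head tip tool x 0.1039
[ 0.08145846 -0.78899469 -0.83209544]
```

View pics/w5.png

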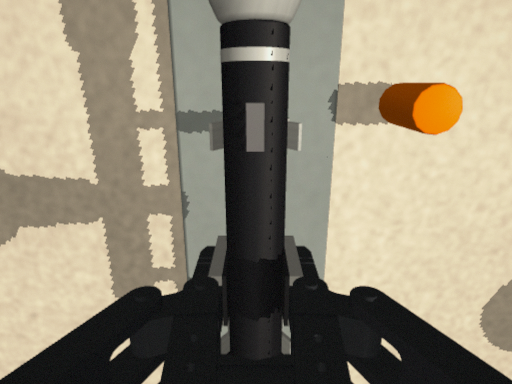

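Request:
jog_arm(
  increments=[
    {"jaw": 1.5,"delta_pos": [0,0,0.6],"turn": [0,0,0]},
    {"jaw": 1.5,"delta_pos": [0,0,1.2],"turn": [0,0,0]},
    {"jaw": 1.5,"delta_pos": [0,0,1.7],"turn": [0,0,0]},
    {"jaw": 1.5,"delta_pos": [0,0,1.9],"turn": [0,0,0]},
    {"jaw": 1.5,"delta_pos": [0,0,2.0],"turn": [0,0,0]},
    {"jaw": 1.5,"delta_pos": [0,0,2.0],"turn": [0,0,0]},
  ],
  grip_force=110,
)

```text
clock: 8.4
ee_pos: [0.4802, -0.2369, 0.0593]
eef_rot: [0.609, 0.793, -0.0, -0.0]
force: [-0.3, -0.7, -1.3]
grip_width: 0.245
grip_force: 107.7
```

```bash
python3 - <<'E'
from micfit import *
go([.4797,-.2356,.036],.2622)
micfit(); micfit(); print(read_state()['force'])
E
```

```text
delta_pos cm [ 0.14 -0.01  2.33] turn deg [-0.    0.   -0.06]
ridge z tool at x=0: -0.0299 slope 0.0034 -> axis height rel TCP 0.0179 6149
lateral y at x=0, slope [-0.0005 -0.0077]
head tip tool x 0.1034
ridge z tool at x=0: -0.0299 slope 0.0033 -> axis height rel TCP 0.0179 6152
lateral y at x=0, slope [-0.0005 -0.0103]
head tip tool x 0.1036
[ 0.52078059  0.13894875 -1.69386042]
```

Request:
jog_arm(
  increments=[
    {"jaw": 1.5,"delta_pos": [0.1,0,0.1],"turn": [0,0,0]},
    {"jaw": 1.5,"delta_pos": [0.1,0,0.2],"turn": [0,0,0]},
    {"jaw": 1.5,"delta_pos": [0.1,0,0.3],"turn": [0,0,0]},
    {"jaw": 1.5,"delta_pos": [0.1,0,0.4],"turn": [0,0,0]},
    {"jaw": 1.5,"delta_pos": [0.1,0,0.5],"turn": [0,0,0]},
    {"jaw": 1.5,"delta_pos": [0.1,0,0.6],"turn": [0,0,0]},
    {"jaw": 1.5,"delta_pos": [0.1,0,0.7],"turn": [0,0,0]},
    {"jaw": 1.5,"delta_pos": [0.1,0,0.8],"turn": [0,0,0]},
  ],
)

```text
clock: 9.3
ee_pos: [0.4806, -0.2366, 0.0523]
eef_rot: [0.609, 0.793, 0.0, 0.001]
force: [-3.2, 0.8, 19.8]
grip_width: 0.251
grip_force: 110.5
```

Request:
jog_arm(
  increments=[
    {"jaw": 1.5,"delta_pos": [0,0,0.05],"turn": [0,0,0]},
    {"jaw": 1.5,"delta_pos": [0,0,0.1],"turn": [0,0,0]},
    {"jaw": 1.5,"delta_pos": [0,0,0.15],"turn": [0,0,0]},
  ],
)

```text
clock: 9.6
ee_pos: [0.4806, -0.2367, 0.0508]
eef_rot: [0.609, 0.793, 0.0, 0.001]
force: [-3.0, -0.8, 19.9]
grip_width: 0.245
grip_force: 110.5
```

Request:
jog_arm(
  increments=[
    {"jaw": 1.5,"delta_pos": [0,0,0.05],"turn": [0,0,0]},
    {"jaw": 1.5,"delta_pos": [0,0,0.1],"turn": [0,0,0]},
    {"jaw": 1.5,"delta_pos": [0,0,0.15],"turn": [0,0,0]},
    {"jaw": 1.5,"delta_pos": [0,0,0.2],"turn": [0,0,0]},
  ],
)

```text
clock: 10.0
ee_pos: [0.4805, -0.2367, 0.0487]
eef_rot: [0.609, 0.793, 0.0, 0.001]
force: [-3.2, -1.7, 16.2]
grip_width: 0.249
grip_force: 110.4
```

```bash
python3 - <<'E'
from micfit import *
micfit(); s=read_state(); print(s['ee_pos'],s['force'],s['ft_torque'])
E
```

```text
ridge z tool at x=0: -0.0302 slope 0.0105 -> axis height rel TCP 0.0182 6153
lateral y at x=0, slope [-0.0001 -0.0024]
head tip tool x 0.1035
[ 0.48042019 -0.2366633   0.04854153] [-1.43390944 -1.357689   12.97420081] [-0.49056484  0.327643    0.00934015]
```

Request:
jog_arm(
  increments=[
    {"jaw": 1.5,"delta_pos": [0,0,0.1],"turn": [0,0,0]},
    {"jaw": 1.5,"delta_pos": [0,0,0.2],"turn": [0,0,0]},
    {"jaw": 1.5,"delta_pos": [0,0,0.3],"turn": [0,0,0]},
    {"jaw": 1.5,"delta_pos": [0,0,0.4],"turn": [0,0,0]},
    {"jaw": 1.5,"delta_pos": [0,0,0.5],"turn": [0,0,0]},
  ],
)

```text
clock: 10.55
ee_pos: [0.4801, -0.2364, 0.0431]
eef_rot: [0.609, 0.793, -0.0, 0.0]
force: [-2.1, -1.4, 4.8]
grip_width: 0.25
grip_force: 109.5
```

Request:
jog_arm(
  increments=[
    {"jaw": 1.5,"delta_pos": [0,0,0.1],"turn": [0,0,0]},
    {"jaw": 1.5,"delta_pos": [0,0,0.2],"turn": [0,0,0]},
    {"jaw": 1.5,"delta_pos": [0,0,0.3],"turn": [0,0,0]},
    {"jaw": 1.5,"delta_pos": [0,0,0.4],"turn": [0,0,0]},
  ],
)

```text
clock: 10.95
ee_pos: [0.4797, -0.2358, 0.0385]
eef_rot: [0.609, 0.793, -0.0, -0.0]
force: [-0.2, 0.3, -2.9]
grip_width: 0.245
grip_force: 108.6
```

```bash
python3 - <<'E'
from micfit import *
micfit(); s=read_state(); print(s['ee_pos'],s['force'],s['ft_torque'])
E
```

```text
ridge z tool at x=0: -0.0302 slope 0.0044 -> axis height rel TCP 0.0182 6142
lateral y at x=0, slope [-0.     -0.0038]
head tip tool x 0.1032
[ 0.47966924 -0.23572904  0.03836147] [-0.24484509 -0.8415696  -6.92373844] [-0.25480015 -0.00071357 -0.05238051]
```

Request:
jog_arm(
  increments=[
    {"jaw": 1.5,"delta_pos": [0,0,0.05],"turn": [0,0,0]},
    {"jaw": 1.5,"delta_pos": [0,0,0.1],"turn": [0,0,0]},
  ],
)

```text
clock: 11.2
ee_pos: [0.4798, -0.2357, 0.0376]
eef_rot: [0.609, 0.793, -0.0, -0.0]
force: [0.4, 0.0, -2.9]
grip_width: 0.248
grip_force: 108.3
```

Request:
jog_arm(
  increments=[
    {"jaw": 1.5,"delta_pos": [0,0,0.05],"turn": [0,0,0]},
    {"jaw": 1.5,"delta_pos": [0,0,0.1],"turn": [0,0,0]},
  ],
)

```text
clock: 11.4
ee_pos: [0.4798, -0.2358, 0.0367]
eef_rot: [0.609, 0.793, -0.0, -0.0]
force: [-0.0, -0.1, -2.5]
grip_width: 0.246
grip_force: 108.3
```

Request:
jog_arm(
  increments=[
    {"jaw": 1.5,"delta_pos": [0,0,0.05],"turn": [0,0,0]},
    {"jaw": 1.5,"delta_pos": [0,0,0.08],"turn": [0,0,0]},
  ],
)

```text
clock: 11.6
ee_pos: [0.4799, -0.2358, 0.0363]
eef_rot: [0.609, 0.793, 0.0, -0.0]
force: [-4.9, 1.8, 10.6]
grip_width: 0.251
grip_force: 109.2
```

```bash
python3 - <<'E'
from micfit import *
micfit(); s=read_state(); print(s['ee_pos'],s['force'],s['ft_torque'])
E
```

```text
ridge z tool at x=0: -0.0300 slope 0.0002 -> axis height rel TCP 0.0180 6164
lateral y at x=0, slope [-0.0002 -0.0013]
head tip tool x 0.1033
[ 0.47989744 -0.23587756  0.03631128] [-2.29102044  1.22287679  7.05428907] [0.26066055 0.71067883 0.0278226 ]
```

Request:
jog_arm(
  increments=[
    {"jaw": 1.5,"delta_pos": [0,0,-0.03],"turn": [0,0,0]},
    {"jaw": 1.5,"delta_pos": [0,0,-0.05],"turn": [0,0,0]},
  ],
)

```text
clock: 11.85
ee_pos: [0.4799, -0.2358, 0.0364]
eef_rot: [0.609, 0.793, -0.0, -0.0]
force: [-1.1, -0.2, -6.5]
grip_width: 0.247
grip_force: 108.2
```

```bash
python3 - <<'E'
from h import *
s=read_state(); print(s['ee_pos'],s['force'],s['ft_torque']); go([.4799,-.2358,.0363],.2622)
E
```

```text
[ 0.47986675 -0.23584675  0.03644403] [-1.06450764 -0.16211345 -6.48870715] [ 0.00640033  0.07635027 -0.03636698]
delta_pos cm [0.   0.   0.01] turn deg [-0.01 -0.   -0.05]
```

Request:
jog_arm(
  increments=[
    {"jaw": 1.5,"delta_pos": [-0.05,0,0.015],"turn": [0,0,0]},
    {"jaw": 1.5,"delta_pos": [-0.1,0,0.015],"turn": [0,0,0]},
    {"jaw": 1.5,"delta_pos": [-0.2,0,0.015],"turn": [0,0,0]},
    {"jaw": 1.5,"delta_pos": [-0.3,0,0.015],"turn": [0,0,0]},
    {"jaw": 1.5,"delta_pos": [-0.4,0,0.015],"turn": [0,0,0]},
  ],
)

```text
clock: 12.35
ee_pos: [0.4806, -0.2381, 0.0363]
eef_rot: [0.609, 0.794, 0.001, -0.001]
force: [-4.3, 11.5, 6.2]
grip_width: 0.245
grip_force: 108.7
```

Request:
jog_arm(
  increments=[
    {"jaw": 1.5,"delta_pos": [-0.1,0,-0.02],"turn": [0,0,0]},
    {"jaw": 1.5,"delta_pos": [-0.2,0,-0.02],"turn": [0,0,0]},
    {"jaw": 1.5,"delta_pos": [-0.3,0,-0.02],"turn": [0,0,0]},
    {"jaw": 1.5,"delta_pos": [-0.4,0,-0.02],"turn": [0,0,0]},
    {"jaw": 1.5,"delta_pos": [-0.5,0,-0.02],"turn": [0,0,0]},
  ],
)

```text
clock: 12.85
ee_pos: [0.4819, -0.2435, 0.0364]
eef_rot: [0.609, 0.793, 0.0, -0.001]
force: [-3.1, 7.6, 1.0]
grip_width: 0.247
grip_force: 108.6
```

```bash
cat > st.py <<'E'
from micfit import *
micfit(); s=read_state(); ey=np.array([-np.sin(.2622),np.cos(.2622)]); ex=np.array([ey[1],-ey[0]])
r=s['ee_pos'][:2]-np.array([.4801,-.2372])+.0003*ey
print('tcp dock mm x %.2f y %.2f'%(r@ex*1e3,r@ey*1e3),'z',s['ee_pos'][2].round(4),'F lat/along/z',(s['force'][:2]@ex).round(1),(s['force'][:2]@ey).round(1),s['force'][2].round(1),s['clock'])
E
python3 st.py
```

```text
ridge z tool at x=0: -0.0300 slope 0.0035 -> axis height rel TCP 0.0180 6158
lateral y at x=0, slope [-0.0001 -0.0029]
head tip tool x 0.1037
tcp dock mm x 0.14 y -6.40 z 0.0364 F lat/along/z -1.0 7.5 0.4 12.9
```

Request:
jog_arm(
  increments=[
    {"jaw": 1.5,"delta_pos": [-0.1,0,0],"turn": [0,0,0]},
    {"jaw": 1.5,"delta_pos": [-0.2,0,0],"turn": [0,0,0]},
    {"jaw": 1.5,"delta_pos": [-0.3,0,0],"turn": [0,0,0]},
    {"jaw": 1.5,"delta_pos": [-0.4,0,0],"turn": [0,0,0]},
    {"jaw": 1.5,"delta_pos": [-0.5,0,0],"turn": [0,0,0]},
    {"jaw": 1.5,"delta_pos": [-0.6,0,0],"turn": [0,0,0]},
    {"jaw": 1.5,"delta_pos": [-0.7,0,0],"turn": [0,0,0]},
    {"jaw": 1.5,"delta_pos": [-0.8,0,0],"turn": [0,0,0]},
  ],
)

```text
clock: 13.7
ee_pos: [0.484, -0.2511, 0.0364]
eef_rot: [0.609, 0.793, 0.0, -0.001]
force: [-3.1, 7.2, 1.5]
grip_width: 0.249
grip_force: 108.6
```

```bash
python3 st.py; python3 - <<'E'
from h import *
out=[]
for n,(r0,r1,c0,c1) in {'scene':(165,215,80,180),'top':(180,240,330,420)}.items():
    im,d,T,f,c=cam(n); np.savez(n+'2',im=im,d=d,T=T,f=f); np.save(n+'2P',cloud(d,T,f,c)); out.append(cv2.resize(im[r0:r1,c0:c1,::-1],(600,290),interpolation=cv2.INTER_CUBIC))
cv2.imwrite('pics/b.png',np.vstack(out))
E
```

```text
ridge z tool at x=0: -0.0300 slope 0.0028 -> axis height rel TCP 0.0180 6163
lateral y at x=0, slope [-0.0001 -0.0008]
head tip tool x 0.1037
tcp dock mm x 0.16 y -14.35 z 0.0364 F lat/along/z -1.4 7.5 -0.3 13.75
```

View pics/b.png

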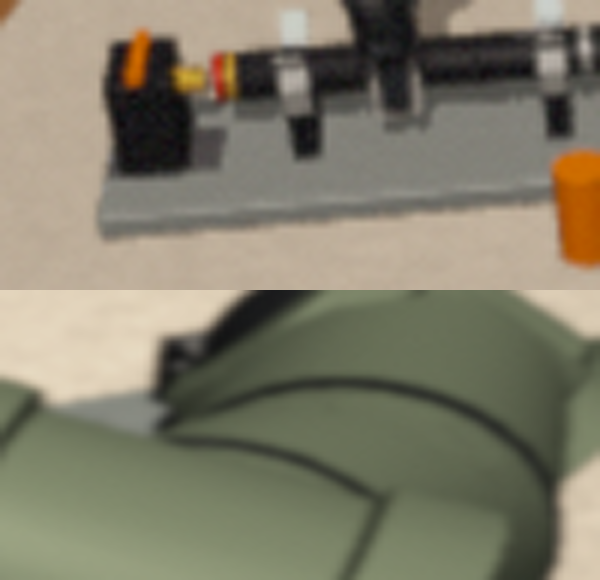

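The scene crop shows the mic seated in both clips. The red tail edge is at crop (213,75) and the brass tip at about (205,78), so a gap of roughly 4 mm remains.

```bash
cat > pin.py <<'E'
from h import *
def pin(n):
    z=np.load(n+'.npz'); im,T,f=z['im'],z['T'],float(z['f']); c=get_calibration('scene')
    o=np.array([.4801,-.2372]); ey=np.array([-np.sin(.2622),np.cos(.2622)]); o=o-.0003*ey
    ys=np.arange(-.125,-.07,.0005)
    W=np.c_[o+ys[:,None]*ey,np.full(len(ys),.057)]
    q=(W-T[:3,3])@T[:3,:3]; u=c['cx']+f*q[:,0]/-q[:,2]; v=c['cy']-f*q[:,1]/-q[:,2]
    rgb=np.mean([cv2.remap(im,u.astype(np.float32)[None],(v+k).astype(np.float32)[None],cv2.INTER_LINEAR)[0].astype(float) for k in (-.5,0,.5)],0)
    for y,p in list(zip(ys,rgb))[::2]: print('%.1f'%(y*1e3),p.astype(int),end=' | ')
    print(u[0],u[-1],v[0])
import sys; pin(sys.argv[1])
E
python3 pin.py scene2
```

```text
-125.0 [38 29 27] | -124.0 [28 28 27] | -123.0 [31 30 30] | -122.0 [33 31 32] | -121.0 [35 32 33] | -120.0 [37 33 33] | -119.0 [38 33 33] | -118.0 [45 36 29] | -117.0 [52 40 24] | -116.0 [63 47 21] | -115.0 [90 68 24] | -114.0 [117  89  28] | -113.0 [141 109  34] | -112.0 [163 129  42] | -111.0 [184 148  50] | -110.0 [188 152  52] | -109.0 [190 153  53] | -108.0 [189 154  53] | -107.0 [187 153  53] | -106.0 [184 151  53] | -105.0 [181 149  56] | -104.0 [179 146  60] | -103.0 [176 142  64] | -102.0 [167 133  71] | -101.0 [157 124  80] | -100.0 [152 115  85] | -99.0 [159 107  82] | -98.0 [167  98  79] | -97.0 [175  89  71] | -96.0 [183  81  58] | -95.0 [190  73  45] | -94.0 [184  87  45] | -93.0 [177 104  46] | -92.0 [172 118  48] | -91.0 [176 128  49] | -90.0 [179 137  51] | -89.0 [161 125  50] | -88.0 [126  98  46] | -87.0 [91 70 41] | -86.0 [71 57 39] | -85.0 [52 44 37] | -84.0 [38 35 35] | -83.0 [38 36 35] | -82.0 [39 37 36] | -81.0 [40 37 37] | -80.0 [41 38 38] | -79.0 [43 39 39] | -78.0 [43 39 40] | -77.0 [43 39 40] | -76.0 [42 39 40] | -75.0 [42 39 40] | -74.0 [42 39 40] | -73.0 [46 43 43] | -72.0 [53 49 49] | -71.0 [60 56 54] | 104.6612080338308 125.14976824878241 178.39311823597424
```

Request:
jog_arm(
  increments=[
    {"jaw": 1.5,"delta_pos": [-0.1,0,0],"turn": [0,0,0]},
    {"jaw": 1.5,"delta_pos": [-0.2,0,0],"turn": [0,0,0]},
    {"jaw": 1.5,"delta_pos": [-0.3,0,0],"turn": [0,0,0]},
  ],
)

```text
clock: 14.15
ee_pos: [0.4848, -0.254, 0.0364]
eef_rot: [0.609, 0.793, 0.0, -0.001]
force: [-3.7, 8.2, 1.8]
grip_width: 0.251
grip_force: 108.6
```

Request:
jog_arm(
  increments=[
    {"jaw": 1.5,"delta_pos": [-0.1,0,0],"turn": [0,0,0]},
    {"jaw": 1.5,"delta_pos": [-0.2,0,0],"turn": [0,0,0]},
    {"jaw": 1.5,"delta_pos": [-0.3,0,0],"turn": [0,0,0]},
  ],
)

```text
clock: 14.45
ee_pos: [0.4855, -0.2567, 0.0364]
eef_rot: [0.609, 0.793, 0.0, -0.001]
force: [-3.7, 10.7, 3.7]
grip_width: 0.247
grip_force: 108.6
```

```bash
python3 st.py
```

```text
ridge z tool at x=0: -0.0300 slope 0.0018 -> axis height rel TCP 0.0180 6169
lateral y at x=0, slope [-0.0002 -0.0008]
head tip tool x 0.1036
tcp dock mm x 0.12 y -20.10 z 0.0363 F lat/along/z -1.8 9.5 1.7 14.5
```

Request:
jog_arm(
  increments=[
    {"jaw": 1.5,"delta_pos": [-0.1,0,0],"turn": [0,0,0]},
    {"jaw": 1.5,"delta_pos": [-0.2,0,0],"turn": [0,0,0]},
    {"jaw": 1.5,"delta_pos": [-0.3,0,0],"turn": [0,0,0]},
    {"jaw": 1.5,"delta_pos": [-0.4,0,0],"turn": [0,0,0]},
  ],
)

```text
clock: 14.9
ee_pos: [0.4865, -0.2603, 0.0363]
eef_rot: [0.609, 0.793, 0.001, -0.001]
force: [-5.1, 11.0, 4.5]
grip_width: 0.25
grip_force: 108.7
```

```bash
python3 st.py;  python3 - <<'E'
from h import *
im,d,T,f,c=cam('scene'); np.savez('scene3',im=im,d=d,T=T,f=f)
E
python3 pin.py scene3
```

```text
ridge z tool at x=0: -0.0301 slope 0.0046 -> axis height rel TCP 0.0181 6156
lateral y at x=0, slope [-0.0002 -0.    ]
head tip tool x 0.1036
tcp dock mm x 0.15 y -23.80 z 0.0363 F lat/along/z -1.6 11.3 3.1 14.95
-125.0 [37 28 27] | -124.0 [29 27 30] | -123.0 [30 29 29] | -122.0 [31 30 28] | -121.0 [33 30 28] | -120.0 [35 31 31] | -119.0 [37 32 33] | -118.0 [45 36 30] | -117.0 [55 41 26] | -116.0 [67 48 23] | -115.0 [95 71 29] | -114.0 [123  93  34] | -113.0 [146 113  39] | -112.0 [165 130  45] | -111.0 [184 146  52] | -110.0 [185 141  51] | -109.0 [181 133  49] | -108.0 [180 120  46] | -107.0 [179  96  39] | -106.0 [180  73  32] | -105.0 [176  69  31] | -104.0 [169  79  35] | -103.0 [161  90  38] | -102.0 [168 109  43] | -101.0 [176 129  48] | -100.0 [178 140  51] | -99.0 [158 125  49] | -98.0 [138 109  46] | -97.0 [113  91  44] | -96.0 [86 70 41] | -95.0 [57 48 37] | -94.0 [50 44 39] | -93.0 [44 41 39] | -92.0 [40 39 40] | -91.0 [40 38 39] | -90.0 [40 38 38] | -89.0 [40 37 38] | -88.0 [40 37 39] | -87.0 [40 37 39] | -86.0 [41 38 39] | -85.0 [42 39 40] | -84.0 [43 39 40] | -83.0 [43 39 40] | -82.0 [43 39 40] | -81.0 [43 40 40] | -80.0 [44 40 41] | -79.0 [44 40 41] | -78.0 [43 40 40] | -77.0 [42 39 40] | -76.0 [42 38 40] | -75.0 [42 39 41] | -74.0 [43 40 42] | -73.0 [47 44 45] | -72.0 [53 50 49] | -71.0 [59 56 53] | 104.6612080338308 125.14976824878241 178.39311823597424
```

Request:
jog_arm(
  increments=[
    {"jaw": 1.5,"delta_pos": [-0.04,0,0],"turn": [0,0,0]},
    {"jaw": 1.5,"delta_pos": [-0.08,0,0],"turn": [0,0,0]},
    {"jaw": 1.5,"delta_pos": [-0.08,0,0],"turn": [0,0,0]},
  ],
)

```text
clock: 15.3
ee_pos: [0.4866, -0.261, 0.0363]
eef_rot: [0.609, 0.794, 0.001, -0.001]
force: [-5.2, 10.3, 4.2]
grip_width: 0.247
grip_force: 108.7
```

```bash
python3 st.py
```

```text
ridge z tool at x=0: -0.0300 slope 0.0041 -> axis height rel TCP 0.0180 6173
lateral y at x=0, slope [-0.0001 -0.0008]
head tip tool x 0.1035
tcp dock mm x 0.15 y -24.39 z 0.0363 F lat/along/z -1.9 11.6 3.4 15.35
```

Request:
jog_arm(
  increments=[
    {"jaw": 2.4,"delta_pos": [0,0,0],"turn": [0,0,0]},
    {"jaw": 3,"delta_pos": [0,0,0],"turn": [0,0,0]},
    {"jaw": 4,"delta_pos": [0,0,0],"turn": [0,0,0]},
    {"jaw": 5,"delta_pos": [0,0,0],"turn": [0,0,0]},
    {"jaw": 5,"delta_pos": [0,0,0],"turn": [0,0,0]},
    {"jaw": 5,"delta_pos": [0,0,0],"turn": [0,0,0]},
  ],
  grip_force=20,
)

```text
clock: 15.95
ee_pos: [0.4872, -0.2628, 0.0366]
eef_rot: [0.609, 0.793, -0.0, 0.0]
force: [0.4, -0.4, -0.7]
grip_width: 0.584
grip_force: 0.0
```

```bash
python3 st.py;  python3 - <<'E'
from h import *
im,d,T,f,c=cam('scene'); np.savez('scene4',im=im,d=d,T=T,f=f)
w=cam('wrist')[0]
cv2.imwrite('pics/c.png',np.vstack([cv2.resize(im[165:215,80:200,::-1],(600,250),interpolation=cv2.INTER_CUBIC),cv2.resize(w[:,:,::-1],(600,350))[:350]]))
E
python3 pin.py scene4 | cut -c1-700
```

```text
ridge z tool at x=0: -0.0299 slope 0.0016 -> axis height rel TCP 0.0179 6124
lateral y at x=0, slope [-0.0002 -0.0024]
head tip tool x 0.1037
tcp dock mm x 0.17 y -26.26 z 0.0366 F lat/along/z 0.6 0.8 -0.7 16.0
-125.0 [37 27 24] | -124.0 [29 26 26] | -123.0 [32 28 30] | -122.0 [35 30 32] | -121.0 [37 32 35] | -120.0 [40 34 36] | -119.0 [42 37 36] | -118.0 [48 40 32] | -117.0 [57 45 28] | -116.0 [69 52 25] | -115.0 [96 72 29] | -114.0 [122  93  34] | -113.0 [144 110  38] | -112.0 [163 125  42] | -111.0 [181 139  46] | -110.0 [179 128  45] | -109.0 [174 111  43] | -108.0 [172  95  40] | -107.0 [178  82  37] | -106.0 [184  68  35] | -105.0 [182  72  35] | -104.0 [175  88  36] | -103.0 [167 105  39] | -102.0 [171 119  44] | -101.0 [177 132  48] | -100.0 [174 137  51] | -99.0 [144 114  46] | -98.0 [115  91  41] | -97.0 [91 73 39] | -96.0 [70 60 40] | -95.0 [50 46 40] | -94.0 [46 42 39] | -93.0 [43 39 37
```

View pics/c.png

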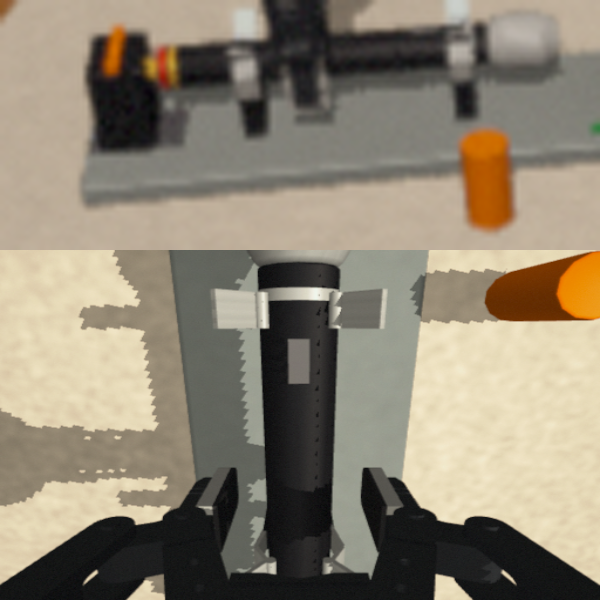

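The crop shows the mic home in both clips with the red tail against the nearly-in brass pin at crop (150,68). The jaws are open and clear of the barrel, so I'm lifting straight off.

Request:
jog_arm(
  increments=[
    {"jaw": 5,"delta_pos": [0,0,-0.5],"turn": [0,0,0]},
    {"jaw": 5,"delta_pos": [0,0,-1.5],"turn": [0,0,0]},
    {"jaw": 5,"delta_pos": [0,0,-3],"turn": [0,0,0]},
    {"jaw": 5,"delta_pos": [0,0,-5],"turn": [0,0,0]},
    {"jaw": 5,"delta_pos": [0,0,-8],"turn": [0,0,0]},
    {"jaw": 5,"delta_pos": [0,0,-11],"turn": [0,0,0]},
    {"jaw": 5,"delta_pos": [0,0,-14],"turn": [0,0,0]},
    {"jaw": 5,"delta_pos": [0,0,-16],"turn": [0,0,0]},
    {"jaw": 5,"delta_pos": [0,0,-17],"turn": [0,0,0]},
    {"jaw": 5,"delta_pos": [0,0,-17],"turn": [0,0,0]},
  ],
)

```text
clock: 17.1
ee_pos: [0.4875, -0.2629, 0.2081]
eef_rot: [0.609, 0.793, 0.0, 0.001]
force: [-0.1, 0.2, -0.1]
grip_width: 0.585
grip_force: 0.0
```

Request:
jog_arm(
  increments=[
    {"jaw": 5,"delta_pos": [0,-3,0],"turn": [0,0,0]},
    {"jaw": 5,"delta_pos": [0,-6,0],"turn": [0,0,0]},
    {"jaw": 5,"delta_pos": [0,-9,0],"turn": [0,0,0]},
    {"jaw": 5,"delta_pos": [0,-9,0],"turn": [0,0,0]},
    {"jaw": 5,"delta_pos": [0,-9,0],"turn": [0,0,0]},
  ],
)

```text
clock: 17.6
ee_pos: [0.3999, -0.2859, 0.2061]
eef_rot: [0.609, 0.793, 0.0, -0.0]
force: [0.8, 0.0, 0.2]
grip_width: 0.586
grip_force: 0.0
```

```bash
python3 - <<'E'
from h import *
im,d,T,f,c=cam('wrist'); P=cloud(d,T,f,c); cv2.imwrite('pics/w6.png',im[:,:,::-1]); hsv=cv2.cvtColor(im,cv2.COLOR_RGB2HSV)
o=np.array([.4801,-.2372]); ex=np.array([np.cos(.2622),np.sin(.2622)]); ey=np.array([-ex[1],ex[0]])
D=np.stack([(P[...,:2]-o)@ex,(P[...,:2]-o)@ey+.0003,P[...,2]],-1)*1e3
for y in (-80,-40,-10,20,45,75):
    m=(abs(D[...,1]-y)<5)&(abs(D[...,0])<13)&(D[...,2]>50)&(d>0)&(hsv[...,2]<90); q=D[m]
    if len(q)>10: print(y,'top z',np.percentile(q[:,2],95).round(1),'x mid',((q[:,0].min()+q[:,0].max())/2).round(1))
E
```

```text
-80 top z 67.0 x mid -0.5
-40 top z 66.9 x mid -0.5
-10 top z 66.9 x mid -0.7
20 top z 66.8 x mid -0.7
45 top z 66.8 x mid -0.7
75 top z 66.9 x mid -1.3
```

View pics/w6.png

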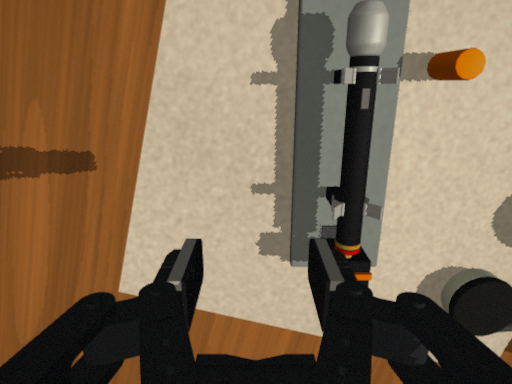

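The picture shows the mic in both clips at (364,75) and (340,205), its red tail at (348,249) against the pin, and the battery untouched. The barrel top is at 67 mm along its whole length, so it is home. One numeric check of pin travel from this view before handing in.

```bash
python3 - <<'E'
from h import *
im2,d2,T2,f,c=cam('wrist'); z=np.load('w4.npz')
o=np.array([.4801,-.2372]); ex=np.array([np.cos(.2622),np.sin(.2622)]); ey=np.array([-ex[1],ex[0]])
def prof(im,T,zz):
    ys=np.arange(-.116,-.088,.001); W=np.c_[o+(ys[:,None]-.0003)*ey,np.full(len(ys),zz)]
    q=(W-T[:3,3])@T[:3,:3]; u=c['cx']+f*q[:,0]/-q[:,2]; v=c['cy']-f*q[:,1]/-q[:,2]
    p=cv2.remap(im,u.astype(np.float32)[None],v.astype(np.float32)[None],cv2.INTER_LINEAR)[0]
    print(zz,*['%d:%s'%(round(a*1e3),tuple(map(int,b))) for a,b in zip(ys,p)])
prof(z['im'],z['T'],.061); prof(im2,T2,.067); prof(im2,T2,.061)
E
```

```text
0.061 -116:(33, 32, 32) -115:(32, 30, 30) -114:(28, 26, 27) -113:(18, 18, 19) -112:(13, 15, 16) -111:(93, 70, 30) -110:(173, 125, 43) -109:(220, 161, 51) -108:(233, 175, 53) -107:(231, 173, 53) -106:(233, 175, 54) -105:(232, 175, 55) -104:(232, 175, 55) -103:(232, 175, 55) -102:(230, 173, 51) -101:(229, 171, 53) -100:(232, 174, 54) -99:(215, 159, 50) -98:(172, 125, 41) -97:(124, 89, 30) -96:(114, 84, 29) -95:(108, 78, 26) -94:(89, 65, 24) -93:(51, 38, 17) -92:(17, 16, 10) -91:(10, 13, 12) -90:(16, 14, 14) -89:(9, 10, 10) -88:(24, 24, 23)
0.067 -116:(28, 30, 30) -115:(22, 23, 24) -114:(16, 18, 17) -113:(16, 19, 18) -112:(21, 21, 22) -111:(22, 21, 22) -110:(15, 16, 15) -109:(10, 10, 8) -108:(26, 19, 14) -107:(85, 62, 21) -106:(151, 109, 33) -105:(185, 133, 36) -104:(160, 104, 35) -103:(153, 30, 13) -102:(176, 14, 2) -101:(183, 12, 5) -100:(153, 16, 11) -99:(123, 52, 23) -98:(138, 96, 32) -97:(166, 119, 36) -96:(175, 125, 39) -95:(156, 112, 35) -94:(93, 69, 28) -93:(26, 24, 23) -92:(25, 23, 24) -91:(26, 26, 26) -90:(24, 22, 22) -89:(24, 23, 21) -88:(24, 21, 22)
0.061 -116:(17, 16, 17) -115:(23, 26, 26) -114:(26, 26, 27) -113:(17, 18, 18) -112:(12, 15, 15) -111:(74, 56, 21) -110:(151, 108, 31) -109:(183, 132, 39) -108:(176, 124, 37) -107:(148, 83, 26) -106:(147, 24, 10) -105:(171, 10, 0) -104:(172, 10, 2) -103:(136, 13, 8) -102:(114, 60, 21) -101:(140, 98, 32) -100:(159, 114, 35) -99:(165, 117, 36) -98:(139, 100, 33) -97:(77, 58, 27) -96:(28, 24, 23) -95:(21, 20, 20) -94:(21, 21, 20) -93:(24, 23, 24) -92:(25, 23, 24) -91:(24, 24, 24) -90:(21, 23, 22) -89:(25, 24, 23) -88:(24, 23, 21)
```

```bash
python3 -c "
from station import *
print(sign_off())"
```

```text
the job is handed in; nothing more can be done
None
```

The microphone is snapped home in both dock clips, and its tail has pushed the contact pin about 5.6–6 mm of its 8 mm travel by camera estimate. The gripper is lifted clear, I touched nothing else on the table, and the job was handed in at about 18 s.

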